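# Find the lens by the weight of its case

## Task

One of the three closed lens cases still holds a heavy lens. Lift the cases clear of the counter one at a time until you have felt the heavy one, setting each back upright about where it stood, and open only that one: lay its lid on the felt mat. Then lift the lens out and lower it gently inside the inspection tray until it stands on the pad before letting go, leaving the cases standing and the other things on the counter where they are.

Things in the scene. Friction and masses are not known exactly. Their poses are not given: they have to be found in the camera images.
- case_1: One of three outwardly identical lens cases: grey plastic open-topped box 170 mm long (x) by 66 wide (y) by 90 high, walls 3 mm, loose on the counter, under a black lift-off lid; origin at the centre of its underside. Any of the three may hold the lens. With lid, a light case weighs about 0.33 kg (it holds only a 20 g spare cap, a flat disc), the heavy one about 0.76 kg (0.45 kg lens).
- rim_1 (a point): Centre of the upper rim of case_1, 90 mm above its underside; the lid's origin lies here while the case is closed. Two foam blocks, tops 29 mm above the case's underside, keep a lens centred along x (2 mm play); above them the case is open for 55 mm on both sides of the lens along x; across y the walls stand only 3 mm from it.
- lid_1: Black lift-off lid of case_1, 80 g, no latch: plate 170 (x, as the case) x 66 x 6 mm, with a plug 158 x 54 mm reaching 6 mm down into the case. In the middle of its top a plain aluminium bar handle 60 mm long (x), 12 wide (y), 18 high, its top 24 mm above the origin. Origin at the centre of the plate's underside (at the rim when closed).
- pad_1: Fabric pad 60 x 60 x 4 mm on the floor of case_1, part of it, top 7 mm above the case's underside; origin at its underside's centre. Its pose does not tell what is on it. A lens (black round barrel, diameter 54 mm, height 72 mm) stands upright on the pad in the middle of its case, its top 79 mm above the case's underside, 11 mm below the rim. The lens is not tracked.
- case_2: One of three outwardly identical lens cases: grey plastic open-topped box 170 mm long (x) by 66 wide (y) by 90 high, walls 3 mm, loose on the counter, under a black lift-off lid; origin at the centre of its underside. Any of the three may hold the lens. With lid, a light case weighs about 0.33 kg (it holds only a 20 g spare cap, a flat disc), the heavy one about 0.76 kg (0.45 kg lens).
- rim_2 (a point): Centre of the upper rim of case_2, 90 mm above its underside; the lid's origin lies here while the case is closed. Two foam blocks, tops 29 mm above the case's underside, keep a lens centred along x (2 mm play); above them the case is open for 55 mm on both sides of the lens along x; across y the walls stand only 3 mm from it.
- lid_2: Black lift-off lid of case_2, 80 g, no latch: plate 170 (x, as the case) x 66 x 6 mm, with a plug 158 x 54 mm reaching 6 mm down into the case. In the middle of its top a plain aluminium bar handle 60 mm long (x), 12 wide (y), 18 high, its top 24 mm above the origin. Origin at the centre of the plate's underside (at the rim when closed).
- pad_2: Fabric pad 60 x 60 x 4 mm on the floor of case_2, part of it, top 7 mm above the case's underside; origin at its underside's centre. Its pose does not tell what is on it. A lens (black round barrel, diameter 54 mm, height 72 mm) stands upright on the pad in the middle of its case, its top 79 mm above the case's underside, 11 mm below the rim. The lens is not tracked.
- case_3: One of three outwardly identical lens cases: grey plastic open-topped box 170 mm long (x) by 66 wide (y) by 90 high, walls 3 mm, loose on the counter, under a black lift-off lid; origin at the centre of its underside. Any of the three may hold the lens. With lid, a light case weighs about 0.33 kg (it holds only a 20 g spare cap, a flat disc), the heavy one about 0.76 kg (0.45 kg lens).
- rim_3 (a point): Centre of the upper rim of case_3, 90 mm above its underside; the lid's origin lies here while the case is closed. Two foam blocks, tops 29 mm above the case's underside, keep a lens centred along x (2 mm play); above them the case is open for 55 mm on both sides of the lens along x; across y the walls stand only 3 mm from it.
- lid_3: Black lift-off lid of case_3, 80 g, no latch: plate 170 (x, as the case) x 66 x 6 mm, with a plug 158 x 54 mm reaching 6 mm down into the case. In the middle of its top a plain aluminium bar handle 60 mm long (x), 12 wide (y), 18 high, its top 24 mm above the origin. Origin at the centre of the plate's underside (at the rim when closed).
- pad_3: Fabric pad 60 x 60 x 4 mm on the floor of case_3, part of it, top 7 mm above the case's underside; origin at its underside's centre. Its pose does not tell what is on it. A lens (black round barrel, diameter 54 mm, height 72 mm) stands upright on the pad in the middle of its case, its top 79 mm above the case's underside, 11 mm below the rim. The lens is not tracked.
- tray: Shallow square aluminium inspection tray, fixed to the counter, 140 x 140 mm, rim 16 mm high, walls 4 mm, lined with a black rubber pad whose top is 7 mm above the counter; origin at the centre of its underside.
- tray_pad: The rubber pad lining the tray, 131 x 131 x 3 mm, part of the tray; origin at the centre of its underside, 4 mm above the counter.
- mat: Flat blue-grey felt mat fixed to the counter, 120 (x) x 220 (y) x 3 mm; origin at the centre of its underside.
- filter_ring: Bystander: flat aluminium filter ring, 54 mm in diameter, 8 mm high, lying between two cases; origin at the centre of its underside.
- brush: Bystander: cleaning brush 130 mm long lying between two cases along x; origin under its middle.
- camera: Bystander: black and silver camera, 120 mm wide (y), 40 mm deep plus a 30 mm lens towards +x, 74 mm high, in front of the robot; origin at the centre of its underside.
- jar: Bystander: white jar 52 mm in diameter, 65 mm high; origin at the centre of its underside.
- blower: Bystander: dark rubber air blower bulb, 60 mm in diameter, 115 mm high, nozzle up, behind the cases; origin at the centre of its underside.
Not all that is in view belongs to the job. Leave any blue look-alike of the lid_3 alone.

How it is judged:
On the way, in this order (a step that is already met when the one before it is completed fails the run):
1. the case that holds the lens, still closed, is lifted clear of the counter (by 12 mm or more) (((contact force between anything else and pad_1 above 2 N and height (world z) of case_1 above 0.012 m and distance between lid_1 and rim_1 below 0.012 m) or (contact force between anything else and pad_2 above 2 N and height (world z) of case_2 above 0.012 m and distance between lid_2 and rim_2 below 0.012 m) or (contact force between anything else and pad_3 above 2 N and height (world z) of case_3 above 0.012 m and distance between lid_3 and rim_3 below 0.012 m))), for 0.2 s.
2. that case stands on the counter again and its lid is off while the lens is still inside (((contact force between anything else and pad_1 above 2 N and height (world z) of case_1 below 0.006 m and distance between lid_1 and rim_1 above 0.03 m) or (contact force between anything else and pad_2 above 2 N and height (world z) of case_2 below 0.006 m and distance between lid_2 and rim_2 above 0.03 m) or (contact force between anything else and pad_3 above 2 N and height (world z) of case_3 below 0.006 m and distance between lid_3 and rim_3 above 0.03 m))), for 0.1 s.
3. the lens is set down on the tray's pad by the hand, not dropped: the pad bears it while the fingers still touch it, or while the grasp point is still below 70 mm (contact force between anything else and tray_pad above 2 N and (contact force between the fingers and anything else above 0.5 N or height (world z) of the grasp point below 0.07 m)), for 0.05 s.
At the end, for the whole second after the job is handed in: Lens inside the tray, over 3.3 N on its pad; no lens left in any case; all cases at rest, upright within 0.1 rad and within 80 mm of their start; opened case's lid at rest on the mat, centre within 60 mm of the mat's centre; other lids within 12 mm of their seats (contact force between anything else and tray_pad above 3.3 N and contact force between each of case_1, lid_1, case_2, lid_2, case_3, lid_3 and tray_pad below 0.2 N and contact force between anything else and pad_1 below 1 N and distance of each of case_1, case_2, case_3 from where it was at the start of the episode below 0.08 m and angle between each of case_1, case_2, case_3's own z axis and vertical below 0.1 rad and linear speed of each of case_1, case_2, case_3 below 0.02 m/s and (distance between lid_1 and rim_1 below 0.012 m or (horizontal distance between lid_1 and mat below 0.06 m and height (world z) of lid_1 below 0.05 m and linear speed of lid_1 below 0.02 m/s)) and contact force between anything else and pad_2 below 1 N and (distance between lid_2 and rim_2 below 0.012 m or (horizontal distance between lid_2 and mat below 0.06 m and height (world z) of lid_2 below 0.05 m and linear speed of lid_2 below 0.02 m/s)) and contact force between anything else and pad_3 below 1 N and (distance between lid_3 and rim_3 below 0.012 m or (horizontal distance between lid_3 and mat below 0.06 m and height (world z) of lid_3 below 0.05 m and linear speed of lid_3 below 0.02 m/s)) and ((horizontal distance between lid_1 and mat below 0.06 m and height (world z) of lid_1 below 0.05 m and linear speed of lid_1 below 0.02 m/s) or (horizontal distance between lid_2 and mat below 0.06 m and height (world z) of lid_2 below 0.05 m and linear speed of lid_2 below 0.02 m/s) or (horizontal distance between lid_3 and mat below 0.06 m and height (world z) of lid_3 below 0.05 m and linear speed of lid_3 below 0.02 m/s))); the robot touches nothing.
It fails at once if a case without the lens is opened while the lens is still in another case (lid more than 30 mm off its seat) ((distance between lid_1 and rim_1 above 0.03 m and (contact force between anything else and pad_2 above 2 N or contact force between anything else and pad_3 above 2 N)) or (distance between lid_2 and rim_2 above 0.03 m and (contact force between anything else and pad_1 above 2 N or contact force between anything else and pad_3 above 2 N)) or (distance between lid_3 and rim_3 above 0.03 m and (contact force between anything else and pad_1 above 2 N or contact force between anything else and pad_2 above 2 N))).
It fails at once if a case is tipped over (tilted more than 0.6 rad) (angle between any of case_1, case_2, case_3's own z axis and vertical above 0.6 rad).
It fails at once if a bystander (filter ring, brush, camera, jar, blower) is moved more than 40 mm (distance of any of filter_ring, brush, camera, jar, blower from where it was at the start of the episode above 0.04 m).
It also fails if it takes over 72 s, if anything falls off the work surface, if the arm or the gripper's body presses on something with over 40 N, if the wrist force passes 120 N, or if a joint passes its speed limit or range.

## Robot

A 6-joint arm with a two-finger parallel gripper is mounted at the origin on the work surface. World frame = base frame: x ahead of the robot, y to its left, z up, the work surface at z = 0. Lengths are in m, angles in rad, forces in N, time in s.
With the tool pointing down it reaches from about 0.3 to 0.875 m from the base axis. Payload 6.4 kg.
Tool frame: the origin (TCP) lies midway between the tips of the shut fingers; the grasp point (between the pads) lies 19 mm behind it; x points along the fingers, y is the direction in which the jaws open and shut, and the axes are right-handed (so a half turn about x gives the same grasp; the last joint's range is limited). The gripper opens to 85 mm and grips with 20 to 120 N. Pads are 22 mm wide; open, the fingers measure 114 mm over their backs; the gripper's body (76 mm by 85 mm) begins 54 mm behind the grasp point. The pads swing forward as they close: fully open they stand 13 mm farther back than shut.
Start: joints at [1.023, 0.181, 1.607, -0, 1.354, -0.206], TCP at [0.193, 0.542, 0.231] pointing down, gripper open.
Joint ranges: [-2.99, 2.99], [-0.89, 2.07], [0.3, 2.58], [-1.14, 4.28], [0, 2.63], [-3.12, 3.12]. Speed limits (rad/s): [2.57, 2.57, 3.01, 3.14, 3.14, 3.14].

## Interface

Orientations are given as a unit quaternion [w, x, y, z].
In Python, from bench import ctrl gives the robot as it stands.
- The arm moves only by the tool servo_tool, never from a script. Its argument "targets" is a list of rows, each a list of 7 numbers: the turn, a rotation vector about the tool's x, y, z in rad, then the shift along the tool's x, y, z in mm, then the opening, from -1 (shut) to 1 (fully open). A call has exactly 8 rows; each row is the pose to reach, as a shift and turn from the pose measured when the call began, along the tool's axes at that moment; what a row does not reach only later rows make up. A row lasts 1/8 s, in which the tool goes at most 62.5 mm and 10.7 degrees, less where a joint would pass 70% of its speed; a pose out of reach is approached as far as the arm can. A call with a gripper value outside its range is refused whole. The fingers move at their own pace and stop on an object; the grip force is fixed at half the most. Time passes only in rows, so rows that repeat a pose let the fingers close, or fill a call up. It gives the time, the measured TCP pose, the force and the opening at its end, in the units of the state.
- ctrl.get_obs(): the state, without advancing time (a new reading comes with each control period).
- ctrl.camera(name): name is "scene" or "top"; returns a dict with "pixels" (420x560x3 uint8, blue, green, red), "intrinsics" (3x3 intrinsics, pixels), "R" (3x3) and "t" (3): a world point X has camera coordinates R X + t. Camera axes: x right, y down, z forward; pixel columns grow to the right and rows downward; lengths in m; the calibration is good to about 2 mm. A picture is of the moment at which its call begins. There is no depth.
- ctrl.hand_in(): hands the job in, once; it reports no verdict.
The state is a dict: "time_s": time; "q": joint angles; "dq": joint speeds; "joint_efforts": joint torques, N m; "eef_pos": TCP position; "eef_rot": TCP orientation; "wrist_force": force on the tool from outside, world axes, zero at the start; "torque": the same for the moment, N m; "opening": opening from 0.0 (shut) to 1.0 (fully open).
Only numpy, scipy, OpenCV 4.12 (cv2) and the standard library are available. Lean on these libraries where they do the work, as an engineer would, in place of code of your own. Each camera call takes 0.05 s, during which the arm holds its last target.

## Working session

There is one attempt and no reset: what is moved stays moved. The work goes in short steps, Python scripts to look and compute and a tool call to move; the robot and the scene stay as the last step left them, time stands still between calls to the robot, and variables do not carry over. Pictures are saved under pics/ and viewed, and the job is handed in when it is done.

Besides the shell and the picture viewer there is one more tool, called after ">>>" in YAML: its name, and indented under it one key for each argument. servo_tool: Moves the arm, as the interface text tells. Its arguments: {"type":"object","properties":{"targets":{"type":"array","items":{"type":"array","items":{"type":"number"}}}},"required":["targets"]}

```bash
ls; mkdir -p pics; python3 - <<'E'
from bench import ctrl
import cv2
o=ctrl.get_obs()
for k,v in o.items(): print(k,v)
for n in ("scene","top"):
    c=ctrl.camera(n); cv2.imwrite(f"pics/{n}0.png",c["pixels"]); print(n,c["intrinsics"],c["R"],c["t"])
E
```

```text
pics
time_s 0.0
q [ 1.02270532e+00  1.81548962e-01  1.60799352e+00 -2.65693224e-05
  1.35383077e+00 -2.06299536e-01]
dq [ 1.61114502e-04 -3.67822935e-04 -1.50939995e-03 -9.41822424e-04
 -9.42154983e-04  8.81451511e-05]
joint_efforts [-4.87732086e-04 -4.44863355e+01 -3.51325464e+01 -3.25260107e-04
  9.30956594e-03 -2.22493878e-05]
eef_pos [0.19242047 0.54125673 0.23038672]
eef_rot [ 0.69658296  0.11966348  0.69702965 -0.1208408 ]
wrist_force [-0.050479   -0.13896759  1.1763518 ]
torque [0.00629065 0.03214991 0.02032244]
opening 0.9970759623985856
scene [[498.91685505   0.         279.61207547]
 [  0.         498.91685505 208.06714996]
 [  0.           0.           1.        ]] [[ 0.19839884  0.97982498 -0.02410224]
 [ 0.55035583 -0.13171908 -0.82447471]
 [-0.81101564  0.15031002 -0.5653853 ]] [-0.05559846 -0.26060487  2.00956439]
top [[508.93232793   0.         279.67359814]
 [  0.         508.93232793 210.72136224]
 [  0.           0.           1.        ]] [[-0.00931309 -0.99994965  0.00373781]
 [-0.98558818  0.00854782 -0.16894637]
 [ 0.16890591 -0.00525735 -0.98561816]] [-0.02109524  0.5865121   1.15859617]
```

View pics/scene0.png

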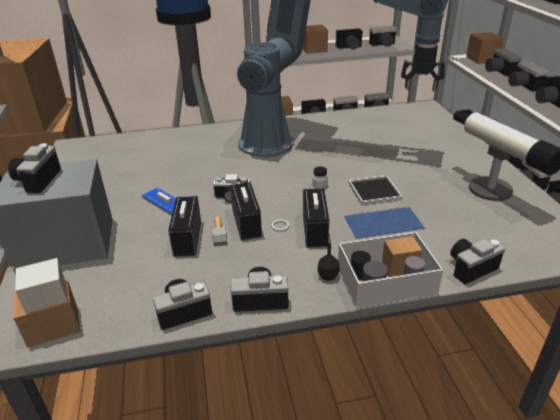

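View pics/top0.png

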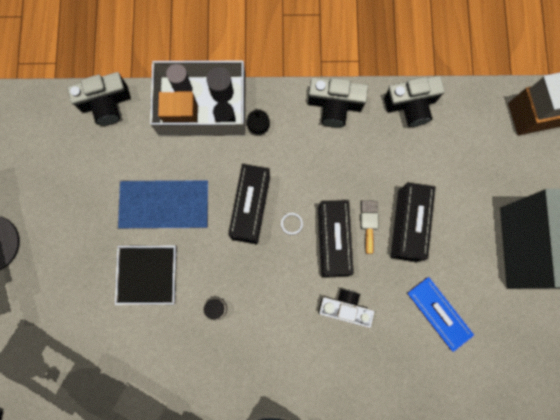

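The top view shows three black cases, with handles near pixels (249,201), (338,237) and (420,220). The tray is at (146,275), the mat at (163,204), the jar at (214,308), the camera at (347,310) and the blue decoy at (440,313). Next I'll measure them.

```bash
cat > h.py <<'E'
import numpy as np, cv2
from bench import ctrl
from scipy.spatial.transform import Rotation as Rn
def ray(c,uv,z):
    d=np.linalg.inv(c["intrinsics"])@np.array([uv[0],uv[1],1.])
    R,t=c["R"],c["t"]; C=-R.T@t; w=R.T@d
    return C+w*(z-C[2])/w[2]
def proj(c,X):
    p=c["intrinsics"]@(c["R"]@np.asarray(X)+c["t"]); return p[:2]/p[2]
def tri(ca,ua,cb,ub):
    P=[c["intrinsics"]@np.c_[c["R"],c["t"]] for c in (ca,cb)]
    X=cv2.triangulatePoints(P[0],P[1],np.float64(ua).reshape(2,1),np.float64(ub).reshape(2,1))[:,0]; return X[:3]/X[3]
def tool(o=None):
    o=o or ctrl.get_obs(); q=o["eef_rot"]; return np.array(o["eef_pos"]),Rn.from_quat([q[1],q[2],q[3],q[0]])
def goal(yaw):  # tool x down, tool y (jaw axis) at yaw in world xy
    x=np.array([0,0,-1.]);y=np.array([np.cos(yaw),np.sin(yaw),0]);return Rn.from_matrix(np.c_[x,y,np.cross(x,y)])
def delta(pos,yaw,o=None):
    p,R=tool(o)
    best=min(((R.inv()*goal(yaw+k*np.pi)).as_rotvec() for k in (0,1)),key=np.linalg.norm)
    return np.round(best,4), np.round(R.inv().apply(np.array(pos)-p)*1000,1)
E
python3 - <<'E'
from h import *
c=ctrl.camera("top"); im=c["pixels"]; hsv=cv2.cvtColor(im,cv2.COLOR_BGR2HSV)
print(ray(c,(0,0),0),ray(c,(559,419),0))
def blobs(m,lo,hi):
    cs,_=cv2.findContours(m,cv2.RETR_LIST,cv2.CHAIN_APPROX_NONE)
    return [q for q in cs if lo<cv2.contourArea(q)<hi]
dark=cv2.inRange(hsv[...,2],0,60)
for q in blobs(dark,400,6000):
    M=cv2.moments(q);u=(M['m10']/M['m00'],M['m01']/M['m00'])
    if 100<u[0]<450 and 150<u[1]<330: print("dark",np.round(u,1),M['m00'],cv2.minAreaRect(q))
for (x,y) in [(249,201),(338,237),(420,220)]:
    roi=np.zeros(im.shape[:2],np.uint8);cv2.circle(roi,(x,y),19,255,-1)
    m=cv2.inRange(hsv[...,2],130,255)&roi
    for q in blobs(m,20,400):
        r=cv2.minAreaRect(q);b=cv2.boxPoints(r)
        W=np.array([ray(c,p,0.114) for p in b]);ce=ray(c,r[0],0.114)
        e=[W[1]-W[0],W[2]-W[1]];L=max(e,key=np.linalg.norm)
        print("handle",np.round(r[0],1),"len",[round(np.linalg.norm(v)*1000) for v in e],"c",np.round(ce,4),"yaw",round((np.arctan2(L[1],L[0])+np.pi/2)%np.pi-np.pi/2,3))
blue=cv2.inRange(hsv,(100,80,50),(125,255,255))
for q in blobs(blue,1000,9000):
    r=cv2.minAreaRect(q);print("blue",r,np.round(ray(c,r[0],0.003),4))
big=cv2.resize(im[150:340,100:480],None,fx=2,fy=2,interpolation=cv2.INTER_CUBIC);cv2.imwrite("pics/crop.png",big)
E
```

```text
[1.16938939e+00 7.11219968e-01 2.22044605e-16] [ 0.09974448 -0.66912829  0.        ]
dark [145.3 275. ] 2671.5 ((145.0, 275.0), (52.0, 54.0), 90.0)
dark [332.5 239. ] 1952.5 ((334.21014404296875, 238.36187744140625), (75.22821044921875, 31.81292724609375), 86.42366790771484)
dark [410.6 222.5] 2382.0 ((411.9945068359375, 222.0520782470703), (36.95372772216797, 77.04801177978516), 6.009006023406982)
dark [249.2 203.9] 2090.0 ((249.2724609375, 203.6947479248047), (29.516931533813477, 75.82717895507812), 10.784297943115234)
handle [232.1 198.2] len [44, 8] c [0.6048 0.081  0.114 ] yaw -0.175
handle [248.2 199.2] len [60, 13] c [0.6022 0.0446 0.114 ] yaw -0.192
handle [354.5 236.3] len [11, 52] c [ 0.5159 -0.1923  0.114 ] yaw 0.041
handle [337.6 236. ] len [13, 59] c [ 0.5171 -0.1546  0.114 ] yaw 0.026
handle [435.4 221.8] len [62, 15] c [ 0.5471 -0.3749  0.114 ] yaw -0.163
handle [419.6 218.5] len [58, 13] c [ 0.555  -0.3397  0.114 ] yaw -0.163
blue ((440.269287109375, 313.8461608886719), (75.16386413574219, 28.1535587310791), 52.12501525878906) [ 0.3412 -0.4078  0.003 ]
blue ((163.0, 204.0), (46.0, 88.0), 90.0) [0.6137 0.2616 0.003 ]
```

View pics/crop.png

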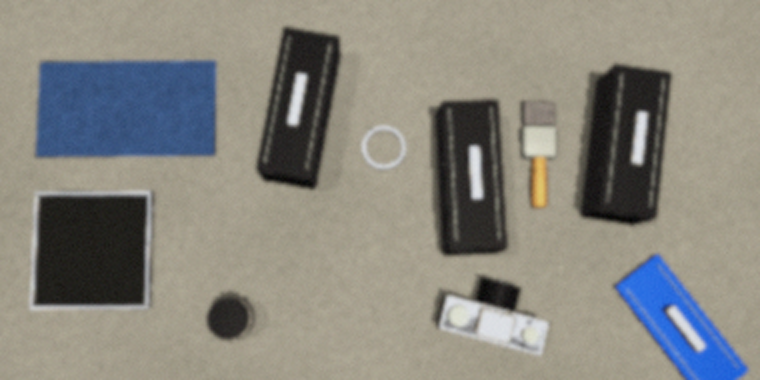

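```bash
python3 - <<'E'
from h import *
p,R=tool(); print(np.round(R.as_matrix(),3))
print(delta((0.602,0.0445,0.19),-0.185+np.pi/2)); 
E
```

```text
[[-0.001  0.335  0.942]
 [-0.001  0.942 -0.335]
 [-1.    -0.001 -0.   ]]
(array([-0.1568, -0.0004,  0.0013]), array([  40.9, -330.8,  552.4]))
```

>>> servo_tool:
  targets:
    - [-0.02, 0, 0, 3, -20, 34, 1]
    - [-0.04, 0, 0, 6, -50, 84, 1]
    - [-0.06, 0, 0, 9, -80, 134, 1]
    - [-0.08, 0, 0, 12, -110, 184, 1]
    - [-0.1, 0, 0, 15, -140, 234, 1]
    - [-0.12, 0, 0, 18, -170, 284, 1]
    - [-0.14, 0, 0, 21, -200, 334, 1]
    - [-0.157, 0, 0, 24, -230, 384, 1]

```text
time_s: 1.15
eef_pos: [0.478, 0.1943, 0.2067]
eef_rot: [0.704, 0.065, 0.704, -0.065]
wrist_force: [0.5, 0.4, 0.1]
opening: 1.001
```

```bash
python3 - <<'E'
from h import *
o=ctrl.get_obs();print(o["time_s"],o["wrist_force"]);p,R=tool(o);print(p);print(delta((0.602,0.0445,0.15),-0.185+np.pi/2)) 
E
```

```text
1.15 [0.4556416  0.36619551 0.0585565 ]
[0.47803038 0.19430039 0.20665095]
(array([ 0.0007, -0.0004,  0.0011]), array([  56.7, -124.5,  149.4]))
```

>>> servo_tool:
  targets:
    - [0, 0, 0, 3, -25, 30, 1]
    - [0, 0, 0, 8, -55, 66, 1]
    - [0, 0, 0, 16, -85, 102, 1]
    - [0, 0, 0, 30, -110, 132, 1]
    - [0, 0, 0, 45, -122, 146, 1]
    - [0, 0, 0, 56, -124.5, 149.4, 1]
    - [0, 0, 0, 56, -124.5, 149.4, 1]
    - [0, 0, 0, 56, -124.5, 149.4, 1]

```text
time_s: 2.15
eef_pos: [0.6018, 0.0454, 0.1512]
eef_rot: [0.704, 0.064, 0.704, -0.065]
wrist_force: [-0.3, -0.2, -0.7]
opening: 0.999
```

```bash
python3 - <<'E'
from h import *
o=ctrl.get_obs();print(o["time_s"],o["wrist_force"]);p,R=tool(o);print(p);print(delta((0.602,0.0445,0.049),-0.185+np.pi/2)) 
c=ctrl.camera("scene");im=c["pixels"]
cv2.imwrite("pics/a1.png",cv2.resize(im[100:300,150:430],None,fx=2.5,fy=2.5,interpolation=cv2.INTER_CUBIC))
E
```

```text
2.15 [-0.32391576 -0.23288621 -0.69172689]
[0.60179628 0.04536438 0.15117557]
(array([ 0.0017, -0.0002,  0.0009]), array([102.2,  -0.7,   0.4]))
```

View pics/a1.png

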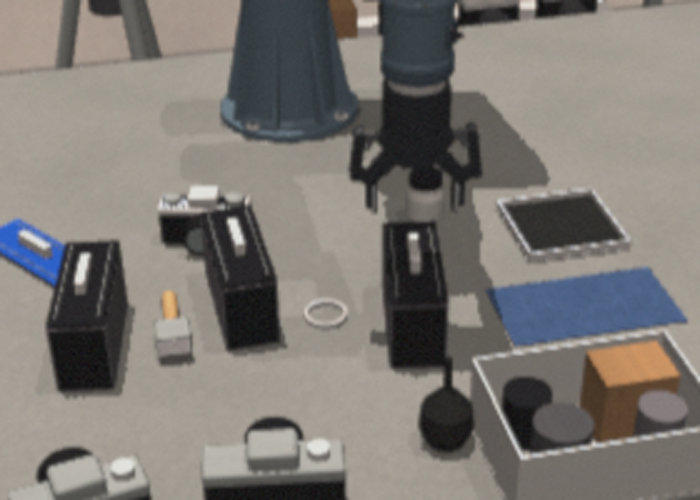

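The gripper is centred over the left case: fingers at crop px (370,190) and (468,190), handle at (413,250). I'll descend and close.

>>> servo_tool:
  targets:
    - [0, 0, 0, 20, 0, 0, 1]
    - [0, 0, 0, 45, -0.7, 0.4, 1]
    - [0, 0, 0, 70, -0.7, 0.4, 1]
    - [0, 0, 0, 90, -0.7, 0.4, 1]
    - [0, 0, 0, 100, -0.7, 0.4, 1]
    - [0, 0, 0, 102, -0.7, 0.4, 1]
    - [0, 0, 0, 102, -0.7, 0.4, 0]
    - [0, 0, 0, 102, -0.7, 0.4, -1]

```text
time_s: 3.2
eef_pos: [0.6033, 0.0447, 0.0507]
eef_rot: [0.705, 0.065, 0.703, -0.065]
wrist_force: [0.7, 1.7, 0.9]
opening: 0.764
```

>>> servo_tool:
  targets:
    - [0, 0, 0, 0, 0, 0, -1]
    - [0, 0, 0, 0, 0, 0, -1]
    - [0, 0, 0, 0, 0, 0, -1]
    - [0, 0, 0, 0, 0, 0, -1]
    - [0, 0, 0, -8, 0, 0, -1]
    - [0, 0, 0, -18, 0, 0, -1]
    - [0, 0, 0, -28, 0, 0, -1]
    - [0, 0, 0, -28, 0, 0, -1]

```text
time_s: 4.2
eef_pos: [0.6042, 0.0446, 0.0801]
eef_rot: [0.706, 0.064, 0.702, -0.065]
wrist_force: [0.0, -0.4, -7.3]
opening: 0.766
```

```bash
python3 - <<'E'
from h import *
o=ctrl.get_obs();print(o["time_s"],o["wrist_force"],o["torque"],o["opening"],o["eef_pos"])
c=ctrl.camera("scene");im=c["pixels"]
print(ctrl.get_obs()["wrist_force"])
cv2.imwrite("pics/a2.png",cv2.resize(im[100:300,150:430],None,fx=2.5,fy=2.5,interpolation=cv2.INTER_CUBIC))
E
```

```text
4.2 [ 0.01285267 -0.41253548 -7.25352358] [-0.05798993 -0.04366908  0.0174809 ] 0.7659853603484459 [0.60421745 0.04461852 0.08014667]
[-0.52843776 -0.49645608 -7.98115791]
```

View pics/a2.png

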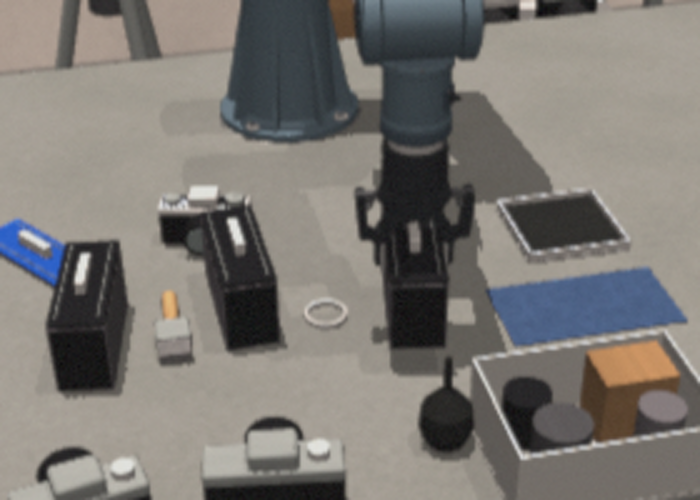

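The reading is about 7.3–8.0 N with the left case in the air, so this is the heavy one (a light case would be about 3.2 N). I'll hold it briefly, then lower it.

>>> servo_tool:
  targets:
    - [0, 0, 0, 0, 0, 0, -1]
    - [0, 0, 0, 0, 0, 0, -1]
    - [0, 0, 0, 8, 0, 0, -1]
    - [0, 0, 0, 16, 0, 0, -1]
    - [0, 0, 0, 22, 0, 0, -1]
    - [0, 0, 0, 26, 0, 0, -1]
    - [0, 0, 0, 28, 0, 0, -1]
    - [0, 0, 0, 29, 0, 0, -1]

```text
time_s: 5.25
eef_pos: [0.6039, 0.0446, 0.0507]
eef_rot: [0.706, 0.064, 0.703, -0.065]
wrist_force: [-2.3, -0.0, -1.7]
opening: 0.763
```

```bash
python3 - <<'E'
from h import *
o=ctrl.get_obs();print(o["time_s"],o["wrist_force"],o["torque"],o["opening"],o["eef_pos"])
E
```

```text
5.25 [-2.29541279 -0.01346345 -1.67496872] [ 0.04695881  0.55677046 -0.02112784] 0.7626478101012777 [0.60388548 0.04464435 0.05067639]
```

Most of the weight is off. I'll press down 1 mm more, open, and rise.

>>> servo_tool:
  targets:
    - [0, 0, 0, 0.8, 0, 0, -1]
    - [0, 0, 0, 0.8, 0, 0, 0.7]
    - [0, 0, 0, 0.8, 0, 0, 1]
    - [0, 0, 0, 0.8, 0, 0, 1]
    - [0, 0, 0, -10, 0, 0, 1]
    - [0, 0, 0, -40, 0, 0, 1]
    - [0, 0, 0, -75, 0, 0, 1]
    - [0, 0, 0, -100, 0, 0, 1]

```text
time_s: 6.25
eef_pos: [0.6043, 0.0446, 0.1534]
eef_rot: [0.707, 0.064, 0.702, -0.065]
wrist_force: [0.9, -0.4, -1.3]
opening: 0.999
```

```bash
cat >> h.py <<'E'
def handle(c,x,y,z=0.114,r=22):
    im=c["pixels"];v=cv2.cvtColor(im,cv2.COLOR_BGR2HSV)[...,2]
    roi=np.zeros(im.shape[:2],np.uint8);cv2.circle(roi,(x,y),r,255,-1)
    cs,_=cv2.findContours(cv2.inRange(v,130,255)&roi,cv2.RETR_LIST,cv2.CHAIN_APPROX_NONE)
    for q in cs:
        if cv2.contourArea(q)<20: continue
        r=cv2.minAreaRect(q);W=np.array([ray(c,p,z) for p in cv2.boxPoints(r)]);e=[W[1]-W[0],W[2]-W[1]];L=max(e,key=np.linalg.norm)
        print("handle",np.round(r[0],1),"len",[round(np.linalg.norm(k)*1000) for k in e],"c",np.round(ray(c,r[0],z),4),"yaw",round((np.arctan2(L[1],L[0])+np.pi/2)%np.pi-np.pi/2,3))
E
python3 - <<'E'
from h import *
o=ctrl.get_obs();print(o["time_s"],o["wrist_force"],o["opening"],o["eef_pos"])
c=ctrl.camera("scene");im=c["pixels"]
cv2.imwrite("pics/a3.png",cv2.resize(im[100:300,200:480],None,fx=2.5,fy=2.5,interpolation=cv2.INTER_CUBIC))
c=ctrl.camera("top");im=c["pixels"]
cv2.imwrite("pics/a3t.png",cv2.resize(im[120:320,100:380],None,fx=2.5,fy=2.5,interpolation=cv2.INTER_CUBIC))
E
```

```text
6.25 [ 0.87995099 -0.43994991 -1.27759265] 0.9993917711723798 [0.60434632 0.04464479 0.15338736]
```

View pics/a3.png

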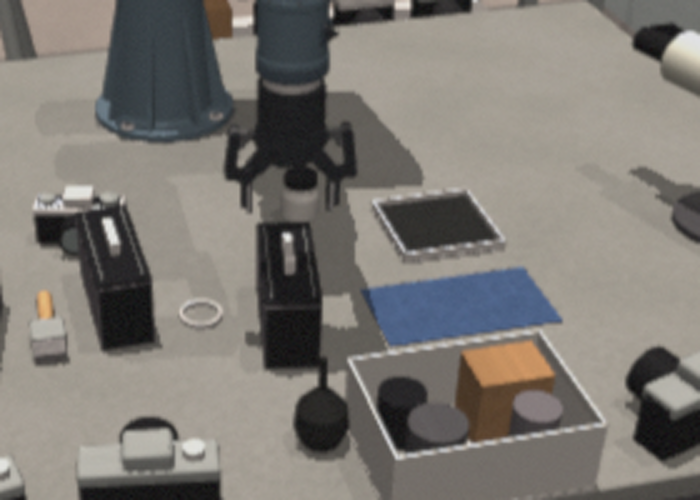

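View pics/a3t.png

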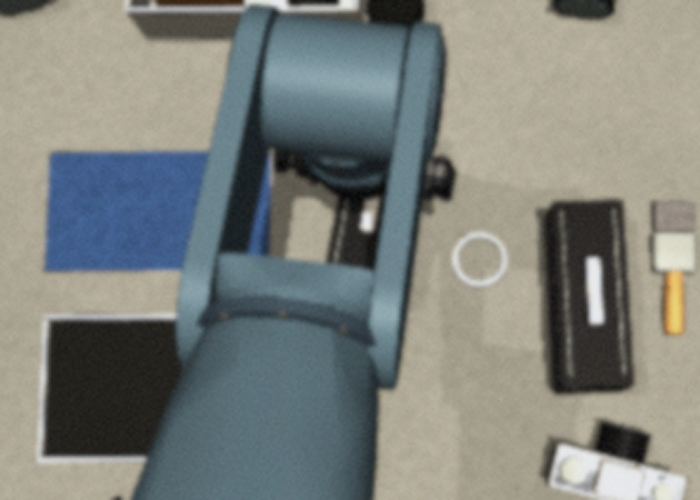

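The left case stands upright with its lid seated, at crop px (290,290), and nothing else has moved. Now the lid handle.

```bash
python3 - <<'E'
from h import *
print(delta((0.603,0.0446,0.099),-0.185+np.pi/2)) 
print(delta((0.603,0.0446,0.15),-0.185+np.pi/2)) 
E
```

```text
(array([ 0.002 ,  0.0115, -0.0003]), array([56.1, -0.5, -3.7]))
(array([ 0.002 ,  0.0115, -0.0003]), array([ 5.1, -0.5, -3.1]))
```

>>> servo_tool:
  targets:
    - [0.002, 0.0115, 0, 10, -0.5, -3.1, 1]
    - [0.002, 0.0115, 0, 25, -0.5, -3.3, 1]
    - [0.002, 0.0115, 0, 38, -0.5, -3.5, 1]
    - [0.002, 0.0115, 0, 48, -0.5, -3.6, 1]
    - [0.002, 0.0115, 0, 52, -0.5, -3.6, 1]
    - [0.002, 0.0115, 0, 53, -0.5, -3.6, 0.6]
    - [0.002, 0.0115, 0, 53, -0.5, -3.6, 0.2]
    - [0.002, 0.0115, 0, 53, -0.5, -3.6, -0.2]

```text
time_s: 7.35
eef_pos: [0.6035, 0.0445, 0.1027]
eef_rot: [0.704, 0.065, 0.704, -0.065]
wrist_force: [-0.6, -0.2, 0.1]
opening: 0.412
```

>>> servo_tool:
  targets:
    - [0, 0, 0, 3, 0, 0, -0.3]
    - [0, 0, 0, 3.5, 0, 0, -0.5]
    - [0, 0, 0, 3.5, 0, 0, -0.8]
    - [0, 0, 0, 3.5, 0, 0, -1]
    - [0, 0, 0, 3.5, 0, 0, -1]
    - [0, 0, 0, 3.5, 0, 0, -1]
    - [0, 0, 0, 3.5, 0, 0, -1]
    - [0, 0, 0, 3.5, 0, 0, -1]

```text
time_s: 8.35
eef_pos: [0.6035, 0.0445, 0.0993]
eef_rot: [0.705, 0.065, 0.704, -0.065]
wrist_force: [-1.0, 0.6, 1.0]
opening: 0.126
```

```bash
python3 - <<'E'
from h import *
o=ctrl.get_obs();print(o["time_s"],o["wrist_force"],o["torque"],o["opening"],o["eef_pos"])
E
```

```text
8.35 [-0.99916733  0.62073854  1.04466076] [ 0.01238093  0.0101641  -0.04873851] 0.12624786188212847 [0.60353378 0.04450406 0.09929485]
```

>>> servo_tool:
  targets:
    - [0, 0, 0, -3, 0, 0, -1]
    - [0, 0, 0, -8, 0, 0, -1]
    - [0, 0, 0, -16, 0, 0, -1]
    - [0, 0, 0, -26, 0, 0, -1]
    - [0, 0, 0, -40, 0, 0, -1]
    - [0, 0, 0, -55, 0, 0, -1]
    - [0, 0, 0, -70, 0, 0, -1]
    - [0, 0, 0, -80, 0, 0, -1]

```text
time_s: 9.35
eef_pos: [0.6039, 0.0445, 0.1809]
eef_rot: [0.705, 0.065, 0.703, -0.065]
wrist_force: [0.3, 0.3, -0.9]
opening: 0.118
```

```bash
python3 - <<'E'
from h import *
o=ctrl.get_obs();print(o["time_s"],o["wrist_force"],o["opening"],o["eef_pos"],np.round(o["q"],3))
c=ctrl.camera("top")
for u in ((145.2,275),(117,246),(175,304)): print(ray(c,u,0.007))
print(ray(c,(119.5,180.5),.003),ray(c,(207.5,228),.003))
c=ctrl.camera("scene");im=c["pixels"]
cv2.imwrite("pics/a4.png",cv2.resize(im[100:300,200:480],None,fx=2.5,fy=2.5,interpolation=cv2.INTER_CUBIC))
for y in (0,np.pi): 
  p,R=tool(); print((R.inv()*goal(y)).as_rotvec(), delta((0.6137,0.2616,0.1),y)[1])
E
```

```text
9.35 [ 0.3142018   0.27472817 -0.89292354] 0.11754846854551083 [0.60389963 0.04446225 0.18089074] [-0.122  0.293  1.577  0.     1.269 -1.508]
[0.43957518 0.29836495 0.007     ]
[0.51016511 0.36924581 0.007     ]
[0.37025679 0.22498609 0.007     ]
[0.67416741 0.37158754 0.003     ] [0.55288384 0.15079095 0.003     ]
[ 1.38581688  0.0029004  -0.00320758] [ 81.1 215.2 -31. ]
[-1.75577122  0.00337398  0.00305086] [ 81.1 215.2 -31. ]
```

View pics/a4.png

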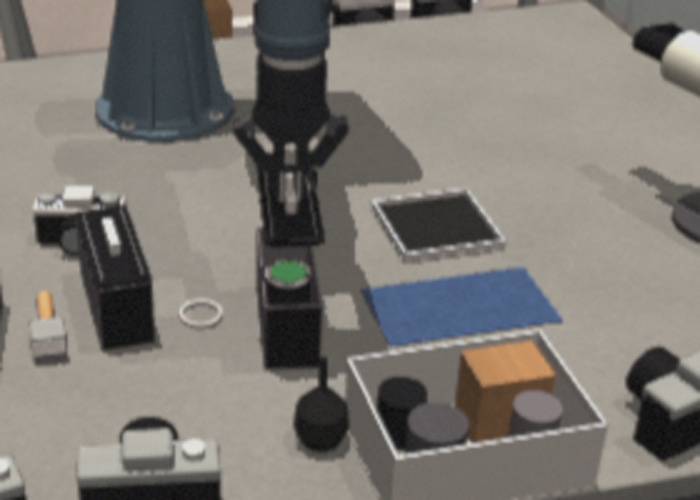

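The lens, with its green glass, shows in the open case at crop px (288,285), and the lid is in the hand. I'll carry the lid to the mat, turning it along y so it lies fully on the mat.

>>> servo_tool:
  targets:
    - [0.173, 0, 0, 0, 20, -3, -1]
    - [0.346, 0, 0, 0, 50, -7, -1]
    - [0.52, 0, 0, 0, 85, -12, -1]
    - [0.693, 0, 0, 0, 120, -17, -1]
    - [0.866, 0, 0, 0, 155, -22, -1]
    - [1.04, 0, 0, 10, 185, -27, -1]
    - [1.213, 0, 0, 25, 205, -30, -1]
    - [1.386, 0, 0, 45, 215, -31, -1]

```text
time_s: 10.45
eef_pos: [0.6133, 0.2628, 0.1353]
eef_rot: [0.5, 0.502, 0.498, -0.5]
wrist_force: [-0.3, 0.5, -0.7]
opening: 0.114
```

```bash
python3 - <<'E'
from h import *
o=ctrl.get_obs();print(o["time_s"],o["wrist_force"],o["opening"],o["eef_pos"],np.round(o["q"],3))
print(delta((0.6137,0.2612,0.0195),0)) 
E
```

```text
10.45 [-0.27670269  0.46095779 -0.7318346 ] 0.1139245662696514 [0.61332218 0.26280977 0.13530384] [ 2.280e-01  4.690e-01  1.438e+00 -1.000e-03  1.231e+00  2.330e-01]
(array([-0.0046,  0.0001, -0.004 ]), array([ 1.158e+02, -1.000e-01,  1.600e+00]))
```

>>> servo_tool:
  targets:
    - [0, 0, 0, 15, 0, 1, -1]
    - [-0.004, 0, -0.004, 40, 0, 1.5, -1]
    - [-0.004, 0, -0.004, 65, 0, 1.5, -1]
    - [-0.004, 0, -0.004, 88, 0, 1.5, -1]
    - [-0.004, 0, -0.004, 102, 0, 1.5, -1]
    - [-0.004, 0, -0.004, 110, 0, 1.5, -1]
    - [-0.004, 0, -0.004, 113, 0, 1.5, -1]
    - [-0.004, 0, -0.004, 115, 0, 1.5, -1]

```text
time_s: 11.45
eef_pos: [0.6144, 0.2615, 0.021]
eef_rot: [0.5, 0.501, 0.5, -0.5]
wrist_force: [-0.1, -0.0, -1.0]
opening: 0.123
```

```bash
python3 - <<'E'
from h import *
o=ctrl.get_obs();print(o["time_s"],o["wrist_force"],o["torque"],o["opening"],o["eef_pos"])
E
```

```text
11.45 [-0.12502747 -0.02974617 -0.95837892] [ 0.00954638  0.00874194 -0.06371799] 0.12308620572887365 [0.61443254 0.26149361 0.02100299]
```

Go 2.5 mm lower, release, and rise.

>>> servo_tool:
  targets:
    - [0, 0, 0, 1.5, 0, 0, -1]
    - [0, 0, 0, 2.5, 0, 0, -1]
    - [0, 0, 0, 2.5, 0, 0, -0.6]
    - [0, 0, 0, 2.5, 0, 0, 0]
    - [0, 0, 0, -3, 0, 0, 1]
    - [0, 0, 0, -40, 0, 0, 1]
    - [0, 0, 0, -90, 0, 0, 1]
    - [0, 0, 0, -140, 0, 0, 1]

```text
time_s: 12.45
eef_pos: [0.6141, 0.2614, 0.1628]
eef_rot: [0.5, 0.501, 0.5, -0.5]
wrist_force: [0.7, 0.6, -0.3]
opening: 0.998
```

```bash
python3 - <<'E'
from h import *
o=ctrl.get_obs();print(o["time_s"],o["wrist_force"],o["opening"],o["eef_pos"],np.round(o["q"],3))
c=ctrl.camera("scene");im=c["pixels"]
cv2.imwrite("pics/a5.png",cv2.resize(im[100:300,200:480],None,fx=2.5,fy=2.5,interpolation=cv2.INTER_CUBIC))
c=ctrl.camera("top");im=c["pixels"]
cv2.imwrite("pics/a5t.png",cv2.resize(im[120:320,100:380],None,fx=2.5,fy=2.5,interpolation=cv2.INTER_CUBIC))
E
```

```text
12.45 [ 0.68541393  0.60871954 -0.26494905] 0.9976510480199784 [0.61407725 0.26140731 0.16276166] [0.225 0.442 1.417 0.    1.282 0.225]
```

View pics/a5.png

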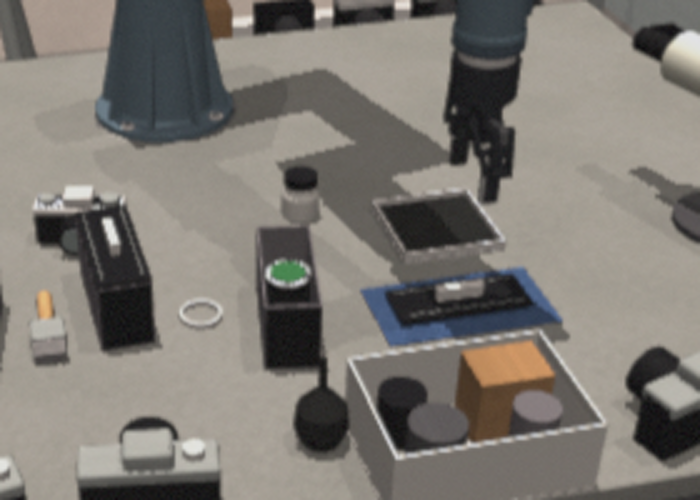

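View pics/a5t.png

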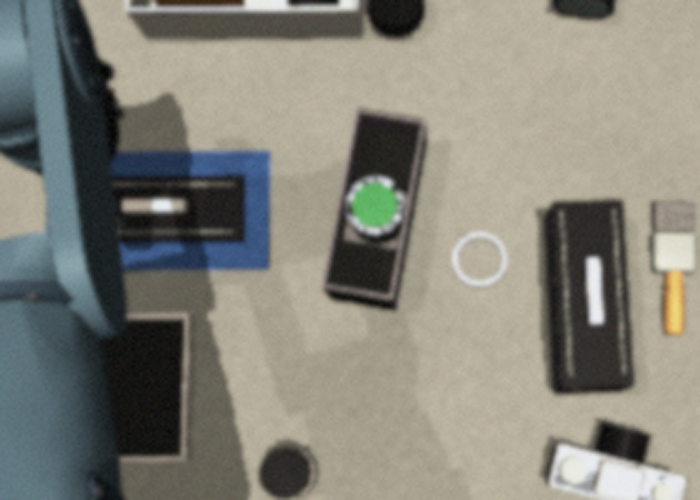

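The lid lies flat on the mat (crop px 460,295), and the lens with its green glass is visible in the open case (top crop px 376,205). Next I'll measure the lens and the case yaw.

```bash
python3 - <<'E'
from h import *
c=ctrl.camera("top");im=c["pixels"];hsv=cv2.cvtColor(im,cv2.COLOR_BGR2HSV)
m=cv2.inRange(hsv,(45,80,60),(80,255,255));cs,_=cv2.findContours(m,cv2.RETR_EXTERNAL,cv2.CHAIN_APPROX_NONE)
q=max(cs,key=cv2.contourArea);(u,r)=cv2.minEnclosingCircle(q);M=cv2.moments(q);u2=(M['m10']/M['m00'],M['m01']/M['m00'])
print(u,r,u2,ray(c,u2,.078))
s=ctrl.camera("scene");h2=cv2.cvtColor(s["pixels"],cv2.COLOR_BGR2HSV)
m=cv2.inRange(h2,(45,80,60),(80,255,255));cs,_=cv2.findContours(m,cv2.RETR_EXTERNAL,cv2.CHAIN_APPROX_NONE)
q=max(cs,key=cv2.contourArea);M=cv2.moments(q);u3=(M['m10']/M['m00'],M['m01']/M['m00'])
print("tri",tri(c,u2,s,u3))
# case edges: dark region incl green; top rim corners
corn=[(362,110),(426,121),(398,306),(327,292)]
W=np.array([ray(c,(100+x/2.5,120+y/2.5),.09) for x,y in corn]);print(np.round(W,4),W.mean(0))
for a,b in((0,3),(1,2)): d=W[a]-W[b];print("yaw",np.arctan2(d[1],d[0]),np.linalg.norm(d))
E
```

```text
(249.0, 201.5) 9.12424373626709 (249.35833333333332, 201.5325) [0.60378029 0.04407041 0.078     ]
tri [0.60341431 0.0436857  0.07956975]
[[ 0.6906  0.0541  0.09  ]
 [ 0.6796 -0.0055  0.09  ]
 [ 0.5069  0.021   0.09  ]
 [ 0.5202  0.0855  0.09  ]] [0.59932518 0.03878441 0.09      ]
yaw -0.18246994881545137 0.17326773796722933
yaw -0.15227307366688494 0.1747183816180258
```

```bash
python3 - <<'E'
from h import *
print(delta((0.6037,0.0441,0.13),-0.182)) 
E
```

```text
(array([ 0.1817, -0.0015, -0.0047]), array([ 32.7, -11.5, 217.6]))
```

>>> servo_tool:
  targets:
    - [0.03, 0, 0, 0, -2, 30, 1]
    - [0.06, 0, 0, 0, -4, 75, 1]
    - [0.1, 0, 0, 0, -7, 120, 1]
    - [0.13, 0, 0, 5, -9, 165, 1]
    - [0.16, -0.001, -0.003, 12, -11, 200, 1]
    - [0.18, -0.001, -0.005, 22, -11.5, 215, 1]
    - [0.182, -0.001, -0.005, 30, -11.5, 217.6, 1]
    - [0.182, -0.001, -0.005, 32, -11.5, 217.6, 1]

```text
time_s: 13.65
eef_pos: [0.603, 0.0452, 0.1293]
eef_rot: [-0.452, -0.543, -0.454, 0.544]
wrist_force: [0.7, -0.1, 0.6]
opening: 0.997
```

```bash
python3 - <<'E'
from h import *
o=ctrl.get_obs();print(o["time_s"],o["wrist_force"],o["opening"],o["eef_pos"],np.round(o["q"],3))
print(delta((0.6037,0.0441,0.040),-0.182)) 
c=ctrl.camera("scene");im=c["pixels"]
cv2.imwrite("pics/a6.png",cv2.resize(im[130:290,240:420],None,fx=3.5,fy=3.5,interpolation=cv2.INTER_CUBIC))
E
```

```text
13.65 [ 0.66335268 -0.14039433  0.58991545] 0.9972711071112319 [0.60295588 0.04518855 0.12930073] [-1.220e-01  3.530e-01  1.611e+00  1.000e-03  1.180e+00  5.900e-02]
(array([ 0.0006, -0.0008,  0.0027]), array([89.3,  1.2,  1. ]))
```

View pics/a6.png

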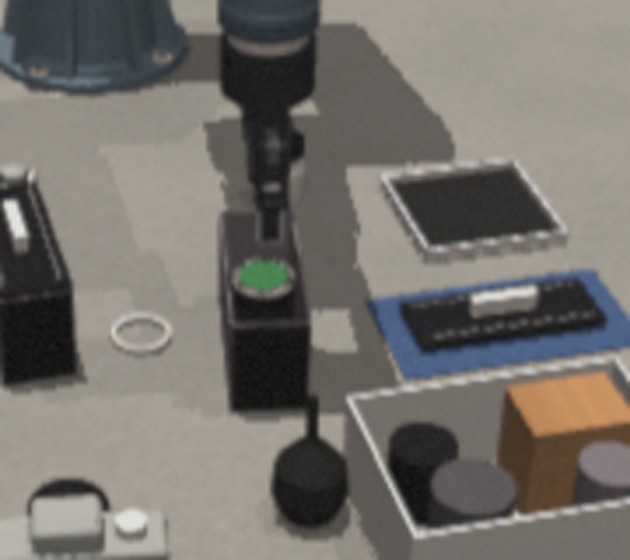

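The fingers line up along the case's long axis, one on each side of the lens (crop px 265,275). Descending.

>>> servo_tool:
  targets:
    - [0, 0, 0, 10, 1.2, 1, 1]
    - [0, 0, 0, 28, 1.2, 1, 1]
    - [0, 0, 0, 48, 1.2, 1, 1]
    - [0, 0, 0, 66, 1.2, 1, 1]
    - [0, 0, 0, 80, 1.2, 1, 1]
    - [0, 0, 0, 88, 1.2, 1, 1]
    - [0, 0, 0, 89, 1.2, 1, 0.6]
    - [0, 0, 0, 89, 1.2, 1, 0.3]

```text
time_s: 14.7
eef_pos: [0.6045, 0.0442, 0.0412]
eef_rot: [-0.452, -0.543, -0.453, 0.543]
wrist_force: [0.4, -0.1, -0.1]
opening: 0.651
```

>>> servo_tool:
  targets:
    - [0, 0, 0, 0, 0, 0, 0]
    - [0, 0, 0, 0, 0, 0, -0.5]
    - [0, 0, 0, 0, 0, 0, -1]
    - [0, 0, 0, 0, 0, 0, -1]
    - [0, 0, 0, 0, 0, 0, -1]
    - [0, 0, 0, 0, 0, 0, -1]
    - [0, 0, 0, 0, 0, 0, -1]
    - [0, 0, 0, 0, 0, 0, -1]

```text
time_s: 15.7
eef_pos: [0.6048, 0.0442, 0.0416]
eef_rot: [0.452, 0.543, 0.453, -0.543]
wrist_force: [-1.9, -0.1, 4.7]
opening: 0.617
```

```bash
python3 - <<'E'
from h import *
o=ctrl.get_obs();print(o["time_s"],o["wrist_force"],o["torque"],o["opening"],o["eef_pos"])
E
```

```text
15.7 [-1.90709974 -0.11604207  4.7264073 ] [0.05222616 0.19242703 0.04596928] 0.617059574982495 [0.60478763 0.04421067 0.04157094]
```

>>> servo_tool:
  targets:
    - [0, 0, 0, -3, 0, 0, -1]
    - [0, 0, 0, -10, 0, 0, -1]
    - [0, 0, 0, -22, 0, 0, -1]
    - [0, 0, 0, -38, 0, 0, -1]
    - [0, 0, 0, -56, 0, 0, -1]
    - [0, 0, 0, -76, 0, 0, -1]
    - [0, 0, 0, -98, 0, 0, -1]
    - [0, 0, 0, -120, 0, 0, -1]

```text
time_s: 16.7
eef_pos: [0.605, 0.0441, 0.1636]
eef_rot: [0.453, 0.543, 0.453, -0.543]
wrist_force: [-0.7, 0.3, -3.5]
opening: 0.62
```

```bash
python3 - <<'E'
from h import *
o=ctrl.get_obs();print(o["time_s"],o["wrist_force"],o["opening"],o["eef_pos"],np.round(o["q"],3))
print(delta((0.4396,0.2980,0.13),-0.182)) 
c=ctrl.camera("scene");im=c["pixels"]
cv2.imwrite("pics/a7.png",cv2.resize(im[130:290,240:420],None,fx=3.5,fy=3.5,interpolation=cv2.INTER_CUBIC))
E
```

```text
16.7 [-0.70289203  0.26147577 -3.54899255] 0.6201736347381493 [0.60498771 0.04410218 0.16359334] [-1.230e-01  3.150e-01  1.586e+00  1.000e-03  1.240e+00  5.700e-02]
(array([ 0.0011, -0.0009, -0.0005]), array([  33.7, -208.4, -220. ]))
```

View pics/a7.png

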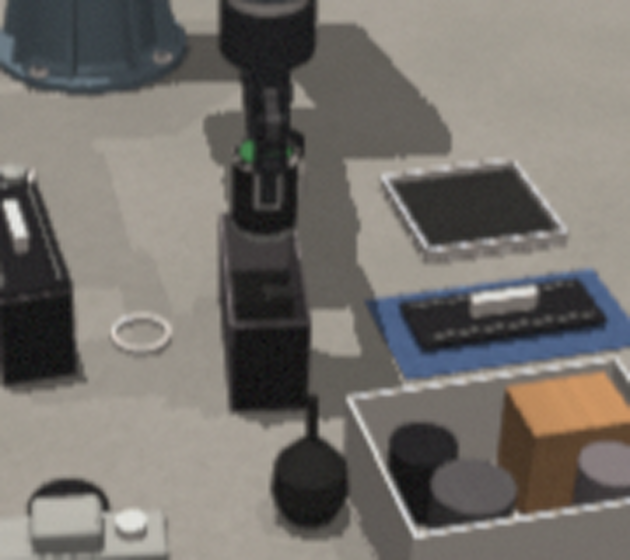

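The lens is out of the case and upright in the hand (crop px 265,190). On to the tray.

>>> servo_tool:
  targets:
    - [0, 0, 0, 0, -15, -16, -1]
    - [0, 0, 0, 0, -45, -47, -1]
    - [0, 0, 0, 0, -80, -85, -1]
    - [0, 0, 0, 0, -118, -125, -1]
    - [0, 0, 0, 0, -155, -163, -1]
    - [0, 0, 0, 0, -185, -195, -1]
    - [0, 0, 0, 10, -203, -214, -1]
    - [0, 0, 0, 25, -208.4, -220, -1]

```text
time_s: 17.75
eef_pos: [0.4399, 0.2996, 0.141]
eef_rot: [0.455, 0.544, 0.452, -0.541]
wrist_force: [0.8, -0.2, -4.2]
opening: 0.619
```

```bash
python3 - <<'E'
from h import *
o=ctrl.get_obs();print(o["time_s"],o["wrist_force"],o["opening"],o["eef_pos"])
print(delta((0.4396,0.2980,0.0435),-0.182)) 
E
```

```text
17.75 [ 0.79829852 -0.17090139 -4.17594127] 0.6193145447321321 [0.43990114 0.2995681  0.1410018 ]
(array([ 0.0041, -0.0018, -0.0058]), array([97.5, -0.6,  1.8]))
```

>>> servo_tool:
  targets:
    - [0, 0, 0, 15, 0, 1, -1]
    - [0.004, -0.002, -0.006, 38, -0.6, 1.8, -1]
    - [0.004, -0.002, -0.006, 60, -0.6, 1.8, -1]
    - [0.004, -0.002, -0.006, 78, -0.6, 1.8, -1]
    - [0.004, -0.002, -0.006, 88, -0.6, 1.8, -1]
    - [0.004, -0.002, -0.006, 94, -0.6, 1.8, -1]
    - [0.004, -0.002, -0.006, 96, -0.6, 1.8, -1]
    - [0.004, -0.002, -0.006, 97, -0.6, 1.8, -1]

```text
time_s: 18.75
eef_pos: [0.44, 0.2982, 0.0445]
eef_rot: [0.453, 0.544, 0.452, -0.543]
wrist_force: [0.5, 0.3, -4.3]
opening: 0.619
```

```bash
python3 - <<'E'
from h import *
o=ctrl.get_obs();print(o["time_s"],o["wrist_force"],o["torque"],o["opening"],o["eef_pos"])
E
```

```text
18.75 [ 0.51421767  0.29694709 -4.26959654] [ 0.04366322  0.01696223 -0.00642497] 0.6187520471098346 [0.44000246 0.29817259 0.04447859]
```

Still hanging freely. I'll lower slowly to contact.

>>> servo_tool:
  targets:
    - [0, 0, 0, 1, 0, 0, -1]
    - [0, 0, 0, 1.5, 0, 0, -1]
    - [0, 0, 0, 2, 0, 0, -1]
    - [0, 0, 0, 2.5, 0, 0, -1]
    - [0, 0, 0, 3, 0, 0, -1]
    - [0, 0, 0, 3.3, 0, 0, -1]
    - [0, 0, 0, 3.5, 0, 0, -1]
    - [0, 0, 0, 3.5, 0, 0, -1]

```text
time_s: 19.75
eef_pos: [0.44, 0.2982, 0.0415]
eef_rot: [0.453, 0.544, 0.452, -0.543]
wrist_force: [-2.9, -1.7, 4.5]
opening: 0.62
```

```bash
python3 - <<'E'
from h import *
o=ctrl.get_obs();print(o["time_s"],o["wrist_force"],o["torque"],o["opening"],o["eef_pos"])
E
```

```text
19.75 [-2.94651164 -1.65897261  4.51705702] [-0.34302147  0.63026291  0.00929995] 0.6203741241176979 [0.4400131  0.2981973  0.04154292]
```

The pad bears the lens: the wrist force changed from −4.3 to +4.5 N. I'll open and rise straight up.

>>> servo_tool:
  targets:
    - [0, 0, 0, 0, 0, 0, 0.3]
    - [0, 0, 0, 0, 0, 0, 0.5]
    - [0, 0, 0, 0, 0, 0, 0.8]
    - [0, 0, 0, 0, 0, 0, 1]
    - [0, 0, 0, 0, 0, 0, 1]
    - [0, 0, 0, -12, 0, 0, 1]
    - [0, 0, 0, -40, 0, 0, 1]
    - [0, 0, 0, -80, 0, 0, 1]

```text
time_s: 20.75
eef_pos: [0.4392, 0.2979, 0.1222]
eef_rot: [-0.453, -0.543, -0.453, 0.544]
wrist_force: [0.9, -0.4, 0.1]
opening: 1.001
```

>>> servo_tool:
  targets:
    - [0, 0, 0, -30, 0, 0, 1]
    - [0, 0, 0, -60, 0, -20, 1]
    - [0, 0, 0, -80, 0, -50, 1]
    - [0, 0, 0, -90, 0, -90, 1]
    - [0, 0, 0, -90, 0, -130, 1]
    - [0, 0, 0, -90, 0, -160, 1]
    - [0, 0, 0, -90, 0, -180, 1]
    - [0, 0, 0, -90, 0, -180, 1]

```text
time_s: 21.75
eef_pos: [0.4717, 0.476, 0.2125]
eef_rot: [-0.453, -0.543, -0.453, 0.543]
wrist_force: [0.6, -0.1, -0.6]
opening: 0.996
```

```bash
python3 - <<'E'
from h import *
o=ctrl.get_obs();print(o["time_s"],o["wrist_force"],o["opening"],o["eef_pos"])
for n in("scene","top"):
    c=ctrl.camera(n);im=c["pixels"];cv2.imwrite(f"pics/f_{n}.png",im)
    hsv=cv2.cvtColor(im,cv2.COLOR_BGR2HSV);cs,_=cv2.findContours(cv2.inRange(hsv,(45,80,60),(80,255,255)),cv2.RETR_EXTERNAL,cv2.CHAIN_APPROX_NONE)
    q=max(cs,key=cv2.contourArea);M=cv2.moments(q);u=(M['m10']/M['m00'],M['m01']/M['m00']);print(n,"lens",u,ray(c,u,.079))
    if n=="top": handle(c,338,237); handle(c,420,220); handle(c,163,204,.03)
E
```

```text
21.75 [ 0.63864083 -0.13548177 -0.63070937] 0.9957480351754054 [0.47165341 0.47595738 0.2125362 ]
scene lens (376.2786069651741, 170.9004975124378) [0.43908609 0.29672447 0.079     ]
top lens (137.18805488297014, 273.72558514931393) [0.43926114 0.29802963 0.079     ]
handle [338. 236.] len [13, 58] c [ 0.517  -0.1555  0.114 ] yaw -0.03
handle [355.8 236.3] len [19, 74] c [ 0.516  -0.1952  0.114 ] yaw 0.014
handle [419.5 218.5] len [58, 13] c [ 0.5549 -0.3395  0.114 ] yaw -0.144
handle [436.9 221.9] len [80, 22] c [ 0.5468 -0.3781  0.114 ] yaw -0.169
handle [163.1 222.2] len [77, 18] c [0.5641 0.2539 0.03  ] yaw -1.547
handle [161.  201.5] len [58, 12] c [0.6148 0.2605 0.03  ] yaw 1.562
handle [163. 185.] len [15, 73] c [0.6557 0.2568 0.03  ] yaw 1.562
```

View pics/f_scene.png

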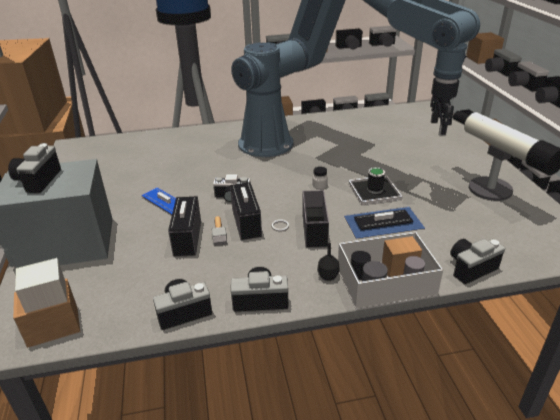

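View pics/f_top.png

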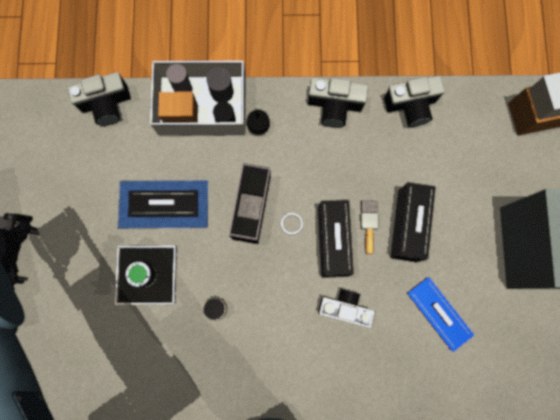

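The final pictures show:
- The lens stands in the tray (top px 137,274).
- The lid is on the mat (161,202).
- The opened case is empty and upright (251,203).
- The other cases and bystanders are unmoved.

The hand is rather near the telescope, so I'll back off before handing in.

>>> servo_tool:
  targets:
    - [0, 0, 0, -5, 0, 15, 1]
    - [0, 0, 0, -10, 0, 40, 1]
    - [0, 0, 0, -15, 0, 70, 1]
    - [0, 0, 0, -20, 0, 90, 1]
    - [0, 0, 0, -20, 0, 100, 1]
    - [0, 0, 0, -20, 0, 100, 1]
    - [0, 0, 0, -20, 0, 100, 1]
    - [0, 0, 0, -20, 0, 100, 1]

```text
time_s: 22.85
eef_pos: [0.4535, 0.3766, 0.2321]
eef_rot: [-0.453, -0.542, -0.453, 0.544]
wrist_force: [-0.3, -0.1, -0.0]
opening: 1.004
```

```bash
python3 - <<'E'
from h import *
o=ctrl.get_obs();print(o["time_s"],o["wrist_force"],o["eef_pos"],np.abs(o["dq"]).max())
ctrl.hand_in()
E
```

```text
22.85 [-0.33439614 -0.08784852 -0.00866889] [0.45354513 0.37661514 0.23214765] 0.0026493633256685105
the job is handed in; nothing more can be done
```

The job was handed in at 22.9 s. The first case I lifted, the one nearest the mat, was the heavy one: about 7.3–8 N against the roughly 3.2 N of a light case. I set it back, laid its lid on the mat, and stood the lens on the tray pad. Before I let go, the wrist force had changed from −4.3 to +4.5 N.

**Last checks:**
- **Lens:** upright in the tray, at about (0.439, 0.298), within about 1 mm of the tray's measured centre.
- **Lid:** flat on the mat, about 1–2 mm from its centre.
- **Opened case:** empty and upright where it stood.
- **Everything else:** the other two lids measured within about 1 mm of their starting positions, and the bystanders looked unmoved.
- **Robot:** at rest with a wrist force near 0 N, touching nothing.

No checks failed. Two measurements of the open case disagreed slightly: hand-picked rim corners gave yaws of −0.15 and −0.18 rad and a centre about 6 mm off the lens centre. I used the lens measurement, which agreed across both cameras.

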